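Next crosswise pass on a pump cover with the T-key

TASK

The round pump cover is being tightened crosswise, a little each pass; two opposite bar nuts have had their turn and stand slanted, the other two still point at the middle of the cover. Take the orange-handled T-key, set it over the nut with the yellow paint and turn that nut clockwise about an eighth of a turn, then do the same to the nut straight across from it. Turn the nuts only with the key, and leave the key standing upright over that last nut, let go.

Things in the scene. Friction and masses are not known exactly. Their poses are not given: they have to be found in the camera images.
- key: upright T-key, 110 mm tall, 0.25 kg. Orange T-bar 70 (x) x 20 (y) x 26, at 84-110 mm up: grasp across y. Shank 18 thick. Steel head 48 x 38, 36 high; slot from below right through along x, 18 wide, 26 deep, bevelled mouth. Origin: centre of foot, z up. Over a nut the foot rests flat on the cover and the key stands by itself; the nut has about 11 degrees play in the slot each way.
- pump: fixed grey pump, flat round cover 190 mm across, top at 56 mm; dark steel plug 40 wide, 11 high in the middle. Four dark bar nuts (bar 46 x 9, 18 high, pivot in its middle) 65 mm from the centre: yellow-painted at x=+65, the one across at x=-65; the two done (slanted, tight, do not turn) at y=+65, -65. Origin: centre at bench level, z up.
- nut_a (a joint): turn of the yellow-painted nut (rad), growing clockwise seen from above: 0 = bar along the pump's x, pointing at the cover's middle; starts within 0.1 of 0; 0.785 = an eighth of a turn. Stiff (0.1 N m), stays where left; stop at 1.57.
- nut_b (a joint): the same for the nut straight across from the yellow one

How it is judged:
By the outcome, as a careful person would: the job done as asked, in the order asked, and still so for the second after the job is handed in, with the robot touching nothing.
It also fails if it takes over 38 s, if anything falls off the work surface, if the arm or the gripper's body presses on something with over 40 N, if the wrist force passes 120 N, or if a joint passes its speed limit or range.

ROBOT

A 6-joint arm with a two-finger parallel gripper is mounted at the origin on a cart in front of the work surface, level with it; the furniture and walls round the work are solid. World frame = base frame: x ahead of the robot, y to its left, z up, the work surface at z = 0. Lengths are in m, angles in rad, forces in N, time in s.
With the tool pointing down it reaches from about 0.25 to 0.775 m from the base axis. Payload 4 kg.
Tool frame: the origin (TCP) lies at the very end of the fingers, on their centre line; the grasp point (between the pads) lies hold_point_z behind it (hold_point_z is the distance from the TCP to the grasp point, in m); z points along the fingers, y is the direction in which the jaws open and shut (so a half turn about z gives the same grasp; the last joint's range is limited). The gripper opens to 94 mm and grips with 3 to 60 N. Pads are 16 mm wide; open, the fingers measure 119 mm over their backs; the gripper's body (75 mm by 177 mm) begins 78 mm behind the grasp point.
Start: joints at [1.198, 0.087, 1.371, -0, 1.684, -0.103], TCP at [0.147, 0.53, 0.178] pointing down, gripper open.
Joint ranges: [-3.1, 3.1], [-0.76, 2.03], [0.27, 2.55], [-1.08, 4.22], [0.17, 2.65], [-2.57, 2.57]. Speed limits (rad/s): [2.79, 2.79, 3.14, 3.14, 3.14, 3.14].

INTERFACE

Orientations are given as [roll, pitch, yaw] about the fixed x, y, z axes, in that order (R = Rz(yaw) Ry(pitch) Rx(roll)).
In Python, from bench import * gives the robot as it stands.
- The arm moves only by the tool step_arm, never from a script. Its argument "increments" is text: rows parted by semicolons, each of 6 numbers parted by spaces: the shift along the tool's x, y, z in cm, then the turn, a rotation vector about the tool's x, y, z in rad. A call has 1 to 5 rows; each row shifts and turns the commanded pose from where the row before left it, along the tool's axes as they then stand; what a row does not reach is not made up. A row lasts 1/10 s, in which the tool goes at most 50 mm and 8.59 degrees, less where a joint would pass 70% of its speed; a pose out of reach is approached as far as the arm can. A call is refused whole if a number of a shift passes 5 or a number of a turn 0.15, either way. A call with a gripper value outside its range is refused whole. "claw" is the gripper's target within -1 to 1 (shut at 1, half-way at 0, fully open at -1), set as the call begins (left out, the last holds). The fingers move at their own pace and stop on an object; the grip force is fixed at half the most. Time passes only in rows, so rows that do not move let the fingers close. It gives the time, the measured TCP pose, the force and the opening at its end, in the units of the state.
- get_obs(): the state, without advancing time (a new reading comes with each control period).
- snapshot(name): name is "scene" or "side" or "wrist"; returns the picture (384x512x3 uint8, red, green, blue); there is no depth.
- calibration(name): a dict with "camera_matrix" (3x3 intrinsics, pixels), "eye" and "orientation" of the camera in the world; the wrist camera has in their place "tool_from_camera" (4x4, takes a point from camera to tool coordinates, whose origin is the TCP and whose axes are the flange's). Camera axes: x right, y up, looking along -z (the intrinsics and any distortion apply to the point x, -y, -z); pixel columns grow to the right and rows downward; lengths in m; the calibration is good to about 2 mm. A picture is of the moment at which its call begins: read the wrist's pose just before it. calibration takes no time and is no camera call.
- close_job(): hands the job in, once; it reports no verdict.
The state is a dict: "time": time; "joint_positions": joint angles; "qvel": joint speeds; "joint_torque": joint torques, N m; "tool_pos": TCP position; "ee_rot": TCP orientation; "wrist_force": force on the tool from outside, world axes, zero at the start; "wrist_torque": the same for the moment, N m; "width": finger opening in m.
Only numpy, scipy, OpenCV 4.12 (cv2) and the standard library are available. Lean on these libraries where they do the work, as an engineer would, in place of code of your own. Each camera call takes 0.05 s, during which the arm holds its last target. There are 200 camera calls.

## Working session

There is one attempt and no reset: what is moved stays moved. The work goes in short steps, Python scripts to look and compute and a tool call to move; the robot and the scene stay as the last step left them, time stands still between calls to the robot, and variables do not carry over. Pictures are saved under pics/ and viewed, about 8 in all and at most 12, crops included, and the job is handed in when it is done.

Besides the shell and the picture viewer there is one more tool, called after "Request:" as name(argument=value, ...), one argument or row to a line, values as JSON. step_arm: Moves the arm, as the interface text tells. Its arguments: {"type":"object","properties":{"increments":{"type":"string"},"claw":{"type":"number"}},"required":["increments"]}

```bash
mkdir -p pics; ls; python3 - <<'E'
from bench import *
import cv2
o=get_obs(); print({k:o[k] for k in("time","tool_pos","ee_rot","width","joint_positions")})
for n in("scene","side","wrist"):
    c=calibration(n); print(n,c)
    cv2.imwrite(f"pics/{n}0.png",cv2.cvtColor(snapshot(n),cv2.COLOR_RGB2BGR))
import numpy as np
a=[cv2.imread(f"pics/{n}0.png") for n in("scene","side")]
cv2.imwrite("pics/both0.png",np.hstack(a)[:, :])
E
```

```text
pics
{'time': 0.0, 'tool_pos': array([0.14636912, 0.52951966, 0.17670692]), 'ee_rot': array([-3.13939409e+00, -2.21353024e-04,  2.87180911e+00]), 'width': 0.09407594187453881, 'joint_positions': array([ 1.19790694e+00,  8.79283432e-02,  1.37227772e+00, -6.14538901e-06,
        1.68359626e+00, -1.03106766e-01])}
scene {'camera_matrix': array([[494.46864738,   0.        , 252.53360507],
       [  0.        , 494.46864738, 195.9768231 ],
       [  0.        ,   0.        ,   1.        ]]), 'eye': array([ 0.03233351, -0.38933531,  0.7103736 ]), 'orientation': array([ 0.82645322, -0.01847813, -0.82171879])}
side {'camera_matrix': array([[452.02296827,   0.        , 259.38749415],
       [  0.        , 452.02296827, 193.63054504],
       [  0.        ,   0.        ,   1.        ]]), 'eye': array([0.51193903, 1.00901066, 0.40741138]), 'orientation': array([ 1.23257273,  0.01423509, -3.12754149])}
wrist {'camera_matrix': array([[320.35577892,   0.        , 254.50994924],
       [  0.        , 320.35577892, 192.31750869],
       [  0.        ,   0.        ,   1.        ]]), 'tool_from_camera': array([[ 3.40257394e-04,  9.60059764e-01,  2.79794808e-01,
         8.06316322e-02],
       [ 9.99999927e-01, -3.76004920e-04,  7.40893842e-05,
        -7.10970868e-04],
       [ 1.76334461e-04,  2.79794762e-01, -9.60059821e-01,
        -2.06964554e-01],
       [ 0.00000000e+00,  0.00000000e+00,  0.00000000e+00,
         1.00000000e+00]])}
```

View pics/scene0.png

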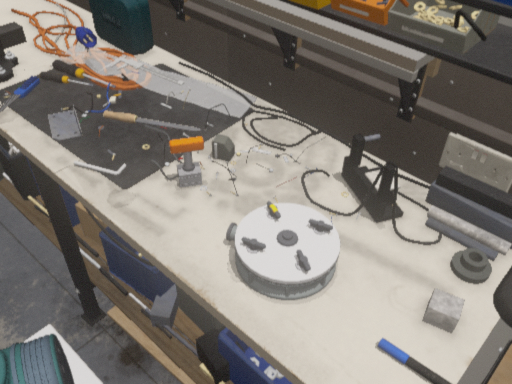

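View pics/side0.png

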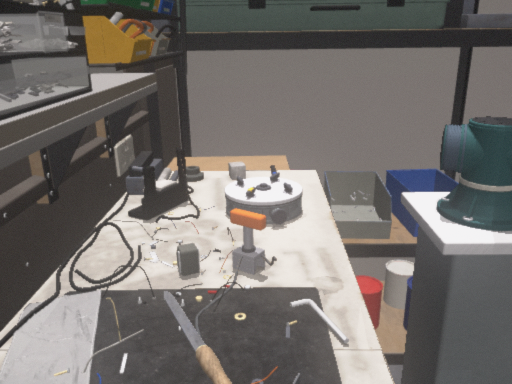

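```bash
python3 - <<'E'
import bench
o=bench.get_obs(); print(list(o)); print([n for n in dir(bench) if n[0]!='_'], getattr(bench,'hold_point_z',None))
E
```

```text
['time', 'joint_positions', 'qvel', 'joint_torque', 'tool_pos', 'ee_rot', 'wrist_force', 'wrist_torque', 'width']
['IKError', 'calibration', 'close_job', 'get_obs', 'hold_point_z', 'snapshot'] 0.0188
```

```bash
cat > h.py <<'E'
import numpy as np, cv2
from scipy.spatial.transform import Rotation as R
from bench import *
def cam(n,o=None):
    c=calibration(n);K=c["camera_matrix"]
    if n=="wrist":
        T=c["tool_from_camera"];Rt=R.from_euler("xyz",o["ee_rot"]).as_matrix()
        return K,Rt@T[:3,3]+o["tool_pos"],Rt@T[:3,:3]
    return K,c["eye"],R.from_euler("xyz",c["orientation"]).as_matrix()
def ray(C,p):
    K,e,M=C; d=np.linalg.inv(K)@[p[0],p[1],1]; return e,M@(d*[1,-1,-1])
def onz(C,p,z):
    e,d=ray(C,p); return e+d*(z-e[2])/d[2]
def pix(C,P):
    K,e,M=C; q=K@((M.T@(np.asarray(P)-e))*[1,-1,-1]); return q[:2]/q[2]
def tri(Cs,ps):
    A=np.zeros((3,3));b=np.zeros(3)
    for C,p in zip(Cs,ps):
        e,d=ray(C,p);d=d/np.linalg.norm(d);P=np.eye(3)-np.outer(d,d);A+=P;b+=P@e
    return np.linalg.solve(A,b)
E
python3 - <<'E'
from h import *
def orange(f,roi,lo=(3,150,120),hi=(16,255,255)):
    im=cv2.imread(f);h=cv2.cvtColor(im,cv2.COLOR_BGR2HSV);m=cv2.inRange(h,lo,hi)
    k=np.zeros_like(m);x0,y0,x1,y1=roi;k[y0:y1,x0:x1]=m[y0:y1,x0:x1]
    n,l,s,c=cv2.connectedComponentsWithStats(k);i=1+s[1:,4].argmax();pts=np.argwhere(l==i)[:,::-1].astype(np.float32)
    return c[i],s[i],cv2.minAreaRect(pts)
S,D=cam("scene"),cam("side")
a=orange("pics/scene0.png",(155,120,215,170));b=orange("pics/side0.png",(220,200,280,240));print(a,b)
print("key",tri([S,D],[a[0],b[0]]))
y=orange("pics/scene0.png",(255,195,290,225),(20,120,120),(35,255,255));print(y)
y2=orange("pics/side0.png",(235,175,270,200),(18,100,100),(35,255,255));print(y2)
print("yellow",onz(S,y[0],.074),tri([S,D],[y[0],y2[0]]))
for p in((288,238),):print("plug",onz(S,p,.067))
for p in((321,226),(303,261),(254,244),(274,211)):print(p,onz(S,p,.070))
big=cv2.resize(np.hstack([cv2.imread("pics/scene0.png")[190:300,220:350],cv2.imread("pics/scene0.png")[115:195,150:225][0:80].copy() if 0 else np.zeros((110,1,3),np.uint8)]),None,fx=5,fy=5,interpolation=cv2.INTER_CUBIC)
cv2.imwrite("pics/crop1.png",big)
E
```

```text
(array([186.25830258, 146.14760148]), array([169, 136,  35,  17, 271], dtype=int32), ((186.3248291015625, 144.192626953125), (13.0794677734375, 33.92601776123047), 81.57302856445312)) (array([247.52564103, 213.77564103]), array([231, 209,  34,  11, 156], dtype=int32), ((247.44119262695312, 213.73532104492188), (33.22737503051758, 5.093247413635254), 14.03624439239502))
key [0.54512169 0.25321246 0.10104335]
(array([273.21875, 207.71875]), array([270, 204,   7,   8,  32], dtype=int32), ((273.30877685546875, 207.51470947265625), (7.71743631362915, 4.115965843200684), 59.036251068115234))
(array([250.72727273, 188.90909091]), array([249, 188,   5,   3,  11], dtype=int32), ((251.0, 189.0), (2.0, 4.0), 90.0))
yellow [0.5495351  0.02315333 0.074     ] [0.55054042 0.02400397 0.07266858]
plug [ 0.51548525 -0.04163745  0.067     ]
(321, 226) [ 0.57694613 -0.0673938   0.07      ]
(303, 261) [ 0.4906253  -0.09493793  0.07      ]
(254, 244) [ 0.46159232 -0.00980242  0.07      ]
(274, 211) [0.5471991  0.01893966 0.07      ]
```

View pics/crop1.png

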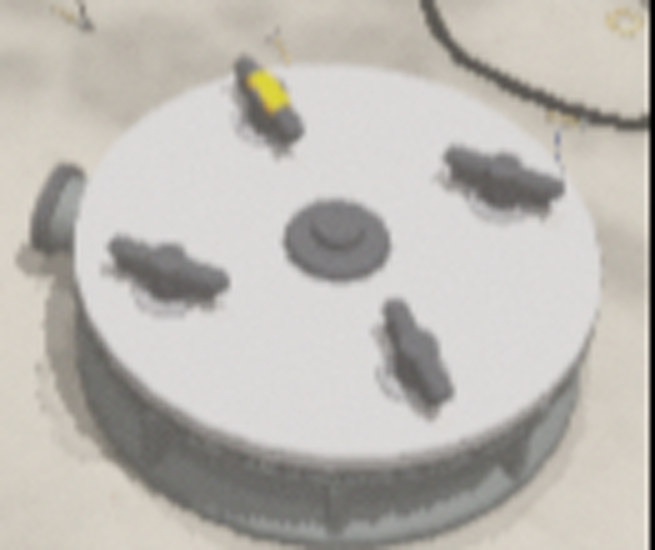

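```bash
python3 - <<'E'
from h import *
S,D=cam("scene"),cam("side")
for C,f,roi in((S,"pics/scene0.png",(155,120,215,170)),(D,"pics/side0.png",(220,200,280,240))):
    im=cv2.imread(f);h=cv2.cvtColor(im,cv2.COLOR_BGR2HSV);m=cv2.inRange(h,(3,150,120),(16,255,255))
    x0,y0,x1,y1=roi;pts=np.argwhere(m[y0:y1,x0:x1])[:,::-1]+[x0,y0]
    v=cv2.fitLine(pts.astype(np.float32),cv2.DIST_L2,0,.01,.01).ravel()
    a,b=[onz(C,v[2:]+s*v[:2]*15,.10) for s in(-1,1)]
    print(a,b,np.degrees(np.arctan2(*(b-a)[[1,0]])))
E
```

```text
[0.51592001 0.27028508 0.1       ] [0.56766571 0.237958   0.1       ] -31.994246793181517
[0.57651952 0.22832174 0.1       ] [0.52185559 0.26119486 0.1       ] 148.9786651307715
```

Request:
step_arm(
  increments="-3 -1 -0.3 0 0 0;-4 -1.3 -0.3 0 0 0;-4 -1.3 -0.3 0 0 0;-4 -1.3 -0.3 0 0 0;-4 -1.3 -0.3 0 0 0",
  claw=-1,
)

```text
time: 0.65
tool_pos: [0.3142, 0.4186, 0.1927]
ee_rot: [-3.141, -0.0, 2.872]
wrist_force: [-0.9, 0.5, 0.4]
width: 0.0941
```

Request:
step_arm(
  increments="-4 -1.5 -0.3 0 0 0;-4 -1.5 -0.3 0 0 0;-4 -1.5 -0.3 0 0 0;-4 -1.5 -0.3 0 0 0;-4 -1.5 -0.3 0 0 0",
)

```text
time: 1.15
tool_pos: [0.487, 0.2928, 0.2076]
ee_rot: [-3.141, -0.001, 2.872]
wrist_force: [-0.1, 0.2, -0.7]
width: 0.0945
```

Request:
step_arm(
  increments="-4 -1.5 -0.3 0 0 0;-2.8 -1.3 0 0 0 0;0 0 0 0 0 0.13;0 0 0 0 0 0.14;0 0 0 0 0 0",
)

```text
time: 1.65
tool_pos: [0.5442, 0.2486, 0.2102]
ee_rot: [-3.141, -0.001, 2.601]
wrist_force: [-0.3, -0.8, -0.5]
width: 0.0941
```

```bash
python3 - <<'E'
from h import *
o=get_obs();im=cv2.cvtColor(snapshot("wrist"),cv2.COLOR_RGB2BGR);cv2.imwrite("pics/w1.png",im)
print(o["time"],o["tool_pos"],o["ee_rot"],o["joint_positions"],o["wrist_force"])
C=cam("wrist",o)
h=cv2.cvtColor(im,cv2.COLOR_BGR2HSV);m=cv2.inRange(h,(3,150,120),(16,255,255))
n,l,s,c=cv2.connectedComponentsWithStats(m)
i=1+s[1:,4].argmax();print(s[i],c[i])
r=cv2.minAreaRect(np.argwhere(l==i)[:,::-1].astype(np.float32));bx=cv2.boxPoints(r);P=np.array([onz(C,p,.11) for p in bx]);print(r,P,P.mean(0))
e=P[1]-P[0] if np.linalg.norm(P[1]-P[0])>np.linalg.norm(P[2]-P[1]) else P[2]-P[1];print(np.degrees(np.arctan2(e[1],e[0])))
E
```

```text
1.65 [0.54416239 0.24855046 0.21019264] [-3.14075838e+00 -8.78911571e-04  2.60128693e+00] [ 3.33618842e-01  1.93147804e-01  1.18829047e+00  1.41097158e-04
  1.76135824e+00 -6.96845488e-01] [-0.26708303 -0.80819214 -0.48576857]
[258 147  20  66 783] [268.39974457 178.29501916]
((267.7436828613281, 179.58883666992188), (18.381738662719727, 65.6185302734375), 4.085616588592529) [[0.57005242 0.23449307 0.11      ]
 [0.5152631  0.27244086 0.11      ]
 [0.5253871  0.28689341 0.11      ]
 [0.58085168 0.24977667 0.11      ]] [0.54788857 0.260901   0.11      ]
145.29302419335704
```

View pics/w1.png

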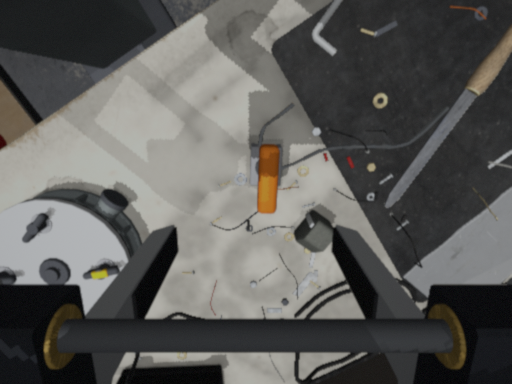

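```bash
python3 - <<'E'
from h import *
o=get_obs();W=cam("wrist",o);S,D=cam("scene"),cam("side")
print("yellow wrist",onz(W,(104,271),.074))
P=[(S,(186.26,146.15)),(D,(247.5,213.8)),(W,(268.4,178.3))]
for i,j in((0,1),(0,2),(1,2)): print(i,j,tri([P[i][0],P[j][0]],[P[i][1],P[j][1]]))
for X in((.545,.253,.101),(.548,.261,.101)): print([pix(C,X).round(1) for C,_ in P])
E
```

```text
yellow wrist [0.55260347 0.03242083 0.074     ]
0 1 [0.54516064 0.2532469  0.1010055 ]
0 2 [0.54951783 0.26179864 0.09131084]
1 2 [0.54737295 0.26262968 0.10689242]
[array([187.6, 144.9]), array([249.4, 214.9]), array([259. , 180.1])]
[array([186.1, 142.6]), array([247.5, 216.6]), array([267.3, 178.7])]
```

Request:
step_arm(
  increments="0 0 1 0 0 0.065;0 0.6 2 0 0 0;0 0 2 0 0 0;0 0 1 0 0 0;0 0 0 0 0 0",
)

```text
time: 2.2
tool_pos: [0.5461, 0.2538, 0.1488]
ee_rot: [-3.138, -0.002, 2.539]
wrist_force: [-0.5, 0.0, 0.6]
width: 0.0938
```

```bash
cat > key.py <<'E'
from h import *
import sys
def look(name):
    o=get_obs();im=cv2.cvtColor(snapshot("wrist"),cv2.COLOR_RGB2BGR);cv2.imwrite(f"pics/{name}.png",im)
    print(o["time"],o["tool_pos"],o["ee_rot"],o["wrist_force"],o["width"])
    return o,im,cam("wrist",o)
if __name__=="__main__":
    o,im,C=look(sys.argv[1])
    h=cv2.cvtColor(im,cv2.COLOR_BGR2HSV);m=cv2.inRange(h,(3,150,120),(16,255,255))
    n,l,s,c=cv2.connectedComponentsWithStats(m);i=1+s[1:,4].argmax()
    r=cv2.minAreaRect(np.argwhere(l==i)[:,::-1].astype(np.float32));print(r,s[i])
    P=np.array([onz(C,p,.11) for p in cv2.boxPoints(r)]);print(P.mean(0))
    Rt=R.from_euler("xyz",o["ee_rot"]).as_matrix();print("tool frame",((P-o["tool_pos"])@Rt).round(4))
E
python3 key.py w2
```

```text
2.2 [0.54612082 0.25375144 0.14877593] [-3.13831632e+00 -2.36898090e-03  2.53877090e+00] [-0.45120752  0.02437693  0.60340825] 0.09381658379287838
((264.0, 199.0), (78.0, 22.0), 90.0) [ 253  160   23   79 1165]
[0.5484108  0.26090259 0.11      ]
tool frame [[ 0.0349 -0.0015  0.0389]
 [ 0.035   0.0156  0.0388]
 [-0.0308  0.0168  0.0386]
 [-0.0308 -0.0016  0.0387]]
```

View pics/w2.png

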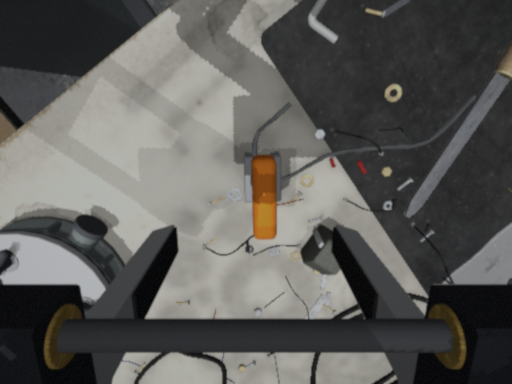

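Request:
step_arm(
  increments="0.2 0.7 1 0 0 0;0 0 2 0 0 0;0 0 2 0 0 0;0 0 1.9 0 0 0;0 0 0 0 0 0",
)

```text
time: 2.75
tool_pos: [0.5482, 0.2607, 0.079]
ee_rot: [-3.138, -0.003, 2.537]
wrist_force: [0.4, 0.3, 0.4]
width: 0.0942
```

Request:
step_arm(
  increments="0 0 0 0 0 0;0 0 0 0 0 0;0 0 0 0 0 0;0 0 0 0 0 0;0 0 0 0 0 0",
  claw=1,
)

```text
time: 3.25
tool_pos: [0.5502, 0.261, 0.0826]
ee_rot: [3.141, 0.001, 2.537]
wrist_force: [-0.5, 0.6, 0.1]
width: 0.0573
```

Request:
step_arm(
  increments="0 0 0 0 0 0;0 0 0 0 0 0;0 0 -1 0 0 0;0 0 -2 0 0 0;0 0 0 0 0 0",
)

```text
time: 3.75
tool_pos: [0.5519, 0.2616, 0.1159]
ee_rot: [3.136, 0.004, 2.537]
wrist_force: [0.2, 0.1, -0.1]
width: 0.0178
```

Request:
step_arm(
  increments="0 0 0 0 0 0;0 0 0 0 0 0",
)

```text
time: 3.95
tool_pos: [0.5494, 0.2607, 0.1111]
ee_rot: [-3.141, -0.001, 2.537]
wrist_force: [0.1, 0.5, 1.0]
width: 0.0016
```

```bash
python3 key.py w3; python3 - <<'E'
from h import *
a=cv2.imread("pics/w3.png")[100:384,120:400]
b=cv2.cvtColor(snapshot("side"),cv2.COLOR_RGB2BGR)[150:300,180:330];cv2.imwrite("pics/s3full.png",b)
b=cv2.resize(b,(284,284))
cv2.imwrite("pics/c3.png",np.hstack([a,b]));print(get_obs()["joint_positions"])
E
```

```text
3.95 [0.54937828 0.26074365 0.11114895] [-3.14073821e+00 -7.10851362e-04  2.53684876e+00] [0.08868192 0.54644212 0.98611098] 0.0016372118648923697
((254.48915100097656, 215.0771942138672), (89.8935317993164, 25.01742172241211), 88.53119659423828) [ 242  170   26   91 1317]
[0.54753569 0.26165972 0.11      ]
tool frame [[ 0.0349 -0.0094  0.0012]
 [ 0.0353  0.0072  0.0012]
 [-0.0308  0.0095  0.0011]
 [-0.0313 -0.0085  0.0011]]
[ 3.49765977e-01  2.38367848e-01  1.33085699e+00  6.39652694e-05
  1.57426149e+00 -6.16212445e-01]
```

View pics/c3.png

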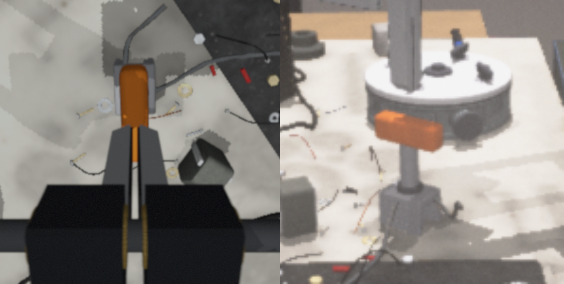

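Request:
step_arm(
  increments="0 0 -1 0 0 0;0 0 0 0 0 0;0 0 0 0 0 0;0 0 0 0 0 0;0 0 0 0 0 0",
  claw=-0.1,
)

```text
time: 4.55
tool_pos: [0.5497, 0.2608, 0.1217]
ee_rot: [-3.141, -0.0, 2.537]
wrist_force: [-0.1, 1.1, 0.1]
width: 0.0369
```

Request:
step_arm(
  increments="0 0 0 0 0 0;0 0 1 0 0 0;0 0 1.5 0 0 0;0 0 1.5 0 0 0;0 0 0 0 0 0",
)

```text
time: 5.05
tool_pos: [0.5472, 0.2599, 0.0773]
ee_rot: [-3.135, -0.004, 2.537]
wrist_force: [-0.6, -1.0, 0.2]
width: 0.0519
```

Request:
step_arm(
  increments="0 0 0 0 0 0;0 0 0 0 0 0;0 0 0 0 0 0;0 0 0 0 0 0;0 0 0 0 0 0",
  claw=1,
)

```text
time: 5.55
tool_pos: [0.5501, 0.2608, 0.0827]
ee_rot: [3.141, 0.001, 2.537]
wrist_force: [-0.4, -0.1, 4.6]
width: 0.0153
```

Request:
step_arm(
  increments="0 0 0 0 0 0;0 0 0 0 0 0",
)

```text
time: 5.75
tool_pos: [0.5507, 0.2611, 0.0839]
ee_rot: [3.139, 0.002, 2.537]
wrist_force: [-1.0, -0.6, 5.6]
width: 0.0009
```

```bash
python3 key.py w4; python3 - <<'E'
from h import *
a=cv2.imread("pics/w4.png")[100:384,120:400]
b=cv2.cvtColor(snapshot("side"),cv2.COLOR_RGB2BGR)[150:300,180:330]
b=cv2.resize(b,(284,284))
cv2.imwrite("pics/c4.png",np.hstack([a,b]))
E
```

```text
5.75 [0.55065947 0.26110445 0.0838846 ] [3.13920144e+00 1.74044051e-03 2.53675442e+00] [-0.95209995 -0.62340906  5.58499   ] 0.000935002090171109
((267.5, 214.0), (68.0, 27.0), 90.0) [ 254  180   28   69 1250]
[0.54373366 0.27492847 0.11      ]
tool frame [[ 0.0352 -0.0006 -0.0262]
 [ 0.0352  0.0151 -0.0261]
 [-0.0082  0.0161 -0.0261]
 [-0.0082 -0.0006 -0.0261]]
```

View pics/c4.png

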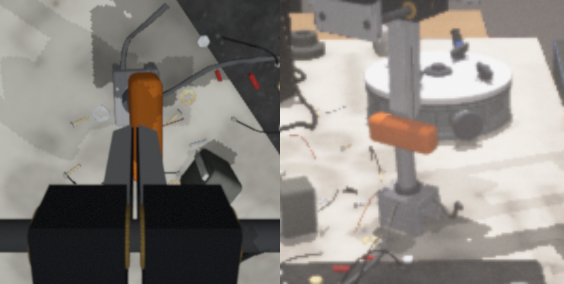

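```bash
python3 - <<'E'
from h import *
o=get_obs()
S,D=cam("scene"),cam("side");out=[]
for n,C in(("scene",S),("side",D)):
    b=cv2.cvtColor(snapshot(n),cv2.COLOR_RGB2BGR)
    p=pix(C,o["tool_pos"]);print(n,p)
    x,y=p.astype(int);b=b[y-70:y+50,x-40:x+40].copy()
    b=cv2.resize(b,None,fx=5,fy=5,interpolation=cv2.INTER_CUBIC)
    q=((p-[x-40,y-70]+.5)*5).astype(int);cv2.drawMarker(b,tuple(int(v) for v in q),(255,0,255),cv2.MARKER_CROSS,16,1);out.append(b)
cv2.imwrite("pics/c5.png",np.hstack(out)[:600])
E
```

```text
scene [187.61258289 148.68352368]
side [246.24523415 225.40800016]
```

View pics/c5.png

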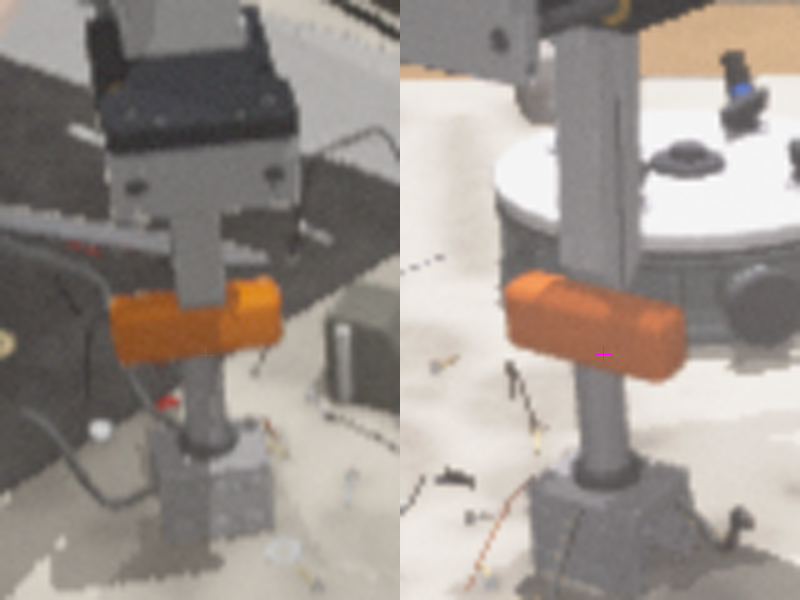

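Request:
step_arm(
  increments="0 0 -0.2 0 0 0;0 0 -0.5 0 0 0;0 0 -1.3 0 0 0;0 0 -1 0 0 0;0 0 0 0 0 0",
)

```text
time: 6.45
tool_pos: [0.5513, 0.2614, 0.1148]
ee_rot: [3.138, 0.003, 2.537]
wrist_force: [0.4, 0.2, 0.1]
width: 0.0005
```

Request:
step_arm(
  increments="0 0 0 0 0 0;0 0 0 0 0 0;0 0 0 0 0 0;0 0 0 0 0 0;0 0 0 0 0 0",
  claw=-0.4,
)

```text
time: 6.95
tool_pos: [0.5496, 0.2608, 0.1115]
ee_rot: [-3.141, -0.0, 2.537]
wrist_force: [-0.9, 0.2, 0.3]
width: 0.037
```

```bash
python3 key.py w5; python3 - <<'E'
from h import *
o=get_obs();S,D=cam("scene"),cam("side");W=cam("wrist",o);ps=[]
for C,n,roi in((S,"scene",(155,120,215,170)),(D,"side",(220,200,280,240))):
    im=cv2.cvtColor(snapshot(n),cv2.COLOR_RGB2BGR);h=cv2.cvtColor(im,cv2.COLOR_BGR2HSV);m=cv2.inRange(h,(3,150,90),(16,255,255))
    x0,y0,x1,y1=roi;pts=np.argwhere(m[y0:y1,x0:x1])[:,::-1]+[x0,y0];ps.append(pts.mean(0));print(n,pts.mean(0),pts.min(0),pts.max(0))
print(tri([S,D],ps))
print("TCP in wrist px",pix(W,o["tool_pos"]))
E
```

```text
6.95 [0.54963468 0.26079586 0.11150211] [-3.14112533e+00 -4.10533491e-04  2.53680394e+00] [-0.87117065  0.23744576  0.2510714 ] 0.03703850091168886
((254.5, 215.0), (90.0, 25.0), 90.0) [ 242  170   26   91 1933]
[0.5478463  0.26164711 0.11      ]
tool frame [[ 0.0351 -0.0086  0.0015]
 [ 0.0351  0.008   0.0015]
 [-0.0312  0.0087  0.0015]
 [-0.0312 -0.0093  0.0015]]
scene [185.75311721 144.50374065] [169 136] [203 152]
side [236.72916667 211.29166667] [231 209] [242 214]
[0.55706361 0.25936461 0.10336275]
TCP in wrist px [254.95548195 220.30485794]
```

Request:
step_arm(
  increments="-0.5 0 0 0 0 0;-0.5 0 0 0 0 0;0 0 0 0 0 0;0 0 1 0 0 0;0 0 1.5 0 0 0",
)

```text
time: 7.6
tool_pos: [0.5587, 0.2554, 0.087]
ee_rot: [3.14, 0.001, 2.537]
wrist_force: [-1.3, -0.1, -0.1]
width: 0.066
```

Request:
step_arm(
  increments="0 0 1.5 0 0 0;0 0 1.2 0 0 0;0 0 0.7 0 0 0;0 0 0 0 0 0;0 0 0 0 0 0",
)

```text
time: 8.1
tool_pos: [0.5581, 0.2553, 0.053]
ee_rot: [3.141, 0.0, 2.537]
wrist_force: [1.0, 0.4, -0.0]
width: 0.0659
```

Request:
step_arm(
  increments="0 0 0 0 0 0;0 0 0 0 0 0;0 0 0 0 0 0;0 0 0 0 0 0;0 0 0 0 0 0",
  claw=1,
)

```text
time: 8.6
tool_pos: [0.5581, 0.2552, 0.0531]
ee_rot: [3.141, 0.0, 2.537]
wrist_force: [0.2, -0.4, 1.0]
width: 0.0286
```

Request:
step_arm(
  increments="0 0 0 0 0 0;0 0 0 0 0 0;0 0 0 0 0 0",
)

```text
time: 8.9
tool_pos: [0.558, 0.2552, 0.0529]
ee_rot: [3.141, -0.0, 2.537]
wrist_force: [0.4, -0.6, -0.4]
width: 0.0197
```

Request:
step_arm(
  increments="0 0 -1 0 0 0;0 0 -3 0 0 0;0 0 -3.5 0 0 0;0 0 -3 0 0 0;0 0 0 0 0 0",
)

```text
time: 9.4
tool_pos: [0.5609, 0.2562, 0.1641]
ee_rot: [3.133, 0.006, 2.537]
wrist_force: [-0.7, -0.1, -2.4]
width: 0.0199
```

```bash
python3 - <<'E'
from h import *
S=cam("scene")
b=onz(S,(385,215),0);print("stand base",b, onz(S,(345,180),0))
for z in(.08,.1,.15,.2):print(z,onz(S,(358,140),z),onz(S,(395,165),z))
W=cam("wrist",dict(tool_pos=np.array([.54416,.24855,.21019]),ee_rot=np.array([-3.1408,-.0009,2.6013])))
print("yellow w1",onz(W,(104,271),.047),"plug",onz(W,(53,272),.067-.027))
print(get_obs()["wrist_force"],get_obs()["width"])
E
```

```text
stand base [ 0.75296401 -0.1080911   0.        ] [0.78648082 0.01494626 0.        ]
0.08 [0.83074767 0.02603646 0.08      ] [ 0.81160188 -0.07688704  0.08      ]
0.1 [0.80541621 0.01285787 0.1       ] [ 0.78687786 -0.08680015  0.1       ]
0.15 [ 0.74208756 -0.02008861  0.15      ] [ 0.72506782 -0.11158294  0.15      ]
0.2 [ 0.67875892 -0.05303508  0.2       ] [ 0.66325778 -0.13636572  0.2       ]
yellow w1 [0.55816653 0.01206818 0.047     ] plug [ 0.52624263 -0.05202612  0.04      ]
[-0.7448491  -0.08910955 -2.40444228] 0.019855161445603692
```

Request:
step_arm(
  increments="-1.5 -2 0 0 0 0;-2.4 -3.5 0 0 0 0;-2.4 -3.5 0 0 0 0;-2.4 -3.5 0 0 0 0;-2.4 -3.5 0 0 0 0",
)

```text
time: 9.9
tool_pos: [0.557, 0.0589, 0.1553]
ee_rot: [-3.14, -0.003, 2.537]
wrist_force: [0.4, 0.3, -3.2]
width: 0.0196
```

Request:
step_arm(
  increments="-2.4 -3.5 0 0 0 0;-2.4 -3.5 0 0 0 0;-2.3 -3.1 0 0 0 0;0 0 0 0 0 0;0 0 0 0 0 0",
)

```text
time: 10.4
tool_pos: [0.5583, -0.0635, 0.1557]
ee_rot: [-3.141, -0.004, 2.535]
wrist_force: [0.5, 1.1, -1.9]
width: 0.0201
```

```bash
python3 key.py w6; python3 -c "
from bench import *
print(get_obs()['joint_positions'])"
```

```text
10.4 [ 0.55827648 -0.06348954  0.15568898] [-3.14090645 -0.00369255  2.53468047] [ 0.51766022  1.12486489 -1.93429478] 0.020057247652078506
((265.0, 184.0), (14.976905822753906, 6.1017022132873535), 56.3099365234375) [259 179  10  13  75]
[ 0.55145898 -0.04875555  0.11      ]
tool frame [[0.0177 0.0028 0.0458]
 [0.0205 0.0069 0.0458]
 [0.01   0.0137 0.0457]
 [0.0071 0.0096 0.0457]]
[-2.13034337e-01  1.21515971e-01  1.37618777e+00  8.73815663e-04
  1.64685847e+00 -1.17853795e+00]
```

View pics/w6.png

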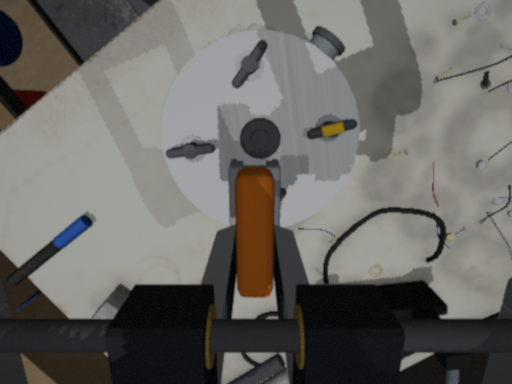

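```bash
cat > nuts.py <<'E'
from h import *
def nut(im,roi,zs,C):
    x0,y0,x1,y1=roi;g=im[y0:y1,x0:x1].astype(int)
    m=((g.max(2)<95)|((g[...,2]>g[...,0]+60)&(g[...,1]>g[...,0]+40))).astype(np.uint8)
    n,l,s,c=cv2.connectedComponentsWithStats(m);i=1+s[1:,4].argmax()
    pts=(np.argwhere(l==i)[:,::-1]+[x0,y0]).astype(np.float32)
    r=cv2.minAreaRect(pts);v=cv2.fitLine(pts,cv2.DIST_L2,0,.01,.01).ravel()
    L=max(r[1])/2
    p=np.array(r[0]);a,b=onz(C,p-v[:2]*L,zs),onz(C,p+v[:2]*L,zs)
    return p,s[i],onz(C,p,zs),np.degrees(np.arctan2(b[1]-a[1],b[0]-a[0]))%180,np.linalg.norm(b-a)
E
python3 - <<'E'
from nuts import *
im=cv2.imread("pics/w6.png")
o=dict(tool_pos=np.array([0.55827648,-0.06348954,0.15568898]),ee_rot=np.array([-3.14090645,-.00369255,2.53468047]))
C=cam("wrist",o)
A=nut(im,(300,112,366,146),.043,C);B=nut(im,(160,135,222,168),.043,C);T=nut(im,(225,35,275,95),.043,C)
for n in(A,B,T):print(n)
d=A[2]-B[2];print(np.linalg.norm(d),np.degrees(np.arctan2(d[1],d[0])),(A[2]+B[2])/2, onz(C,(260,138),.04))
E
```

```text
(array([331.04190063, 128.87896729]), array([  6,   7,  51,  21, 677], dtype=int32), array([0.557696  , 0.02797401, 0.043     ]), np.float64(68.9238709228706), np.float64(0.04895577117639576))
(array([190.48625183, 149.95414734]), array([  6,   6,  50,  18, 556], dtype=int32), array([ 0.49534293, -0.09835916,  0.043     ]), np.float64(64.01762041299047), np.float64(0.04914482722909161))
(array([249.78112793,  63.7480545 ]), array([  7,   5,  36,  48, 626], dtype=int32), array([ 0.46322055, -0.00340529,  0.043     ]), np.float64(109.39807673391344), np.float64(0.048496678737694025))
0.1408828421337257 63.73087047261681 [ 0.52651946 -0.03519257  0.043     ] [ 0.52553073 -0.03459534  0.04      ]
```

```bash
python3 - <<'E'
from nuts import *
im=cv2.imread("pics/w6.png")
o=dict(tool_pos=np.array([0.55827648,-0.06348954,0.15568898]),ee_rot=np.array([-3.14090645,-.00369255,2.53468047]))
C=cam("wrist",o)
z=.069
A=nut(im,(300,112,366,146),z,C);B=nut(im,(160,135,222,168),z,C)
for n in(A,B):print(n)
d=A[2]-B[2];print(np.linalg.norm(d),np.degrees(np.arctan2(d[1],d[0])),(A[2]+B[2])/2, onz(C,(260,138),.067))
# orange handle
h=cv2.cvtColor(im,cv2.COLOR_BGR2HSV);m=cv2.inRange(h,(3,150,60),(16,255,255))
n,l,s,c=cv2.connectedComponentsWithStats(m);i=1+s[1:,4].argmax();print(s[i],c[i],cv2.minAreaRect(np.argwhere(l==i)[:,::-1].astype(np.float32)))
zt=o["tool_pos"][2]+.057
Rt=R.from_euler("xyz",o["ee_rot"]).as_matrix()
x,y,w,hh=s[i][:4]
for p in((x+w/2,y+hh),(x,y+hh*.8),(x+w,y+hh*.8),(x+w/2,y)):print(p,((onz(C,p,zt)-o["tool_pos"])@Rt).round(4))
b=cv2.resize(im[140:310,200:310],None,fx=3.5,fy=3.5,interpolation=cv2.INTER_CUBIC);cv2.imwrite("pics/c7.png",np.hstack([b,cv2.resize(im[100:175,155:370],None,fx=3,fy=3,interpolation=cv2.INTER_CUBIC)[:595]]) if 0 else b)
E
```

```text
(array([331.04190063, 128.87896729]), array([  6,   7,  51,  21, 677], dtype=int32), array([0.55241695, 0.02422623, 0.069     ]), np.float64(68.92387092287069), np.float64(0.04497755178153838))
(array([190.48625183, 149.95414734]), array([  6,   6,  50,  18, 556], dtype=int32), array([ 0.49513078, -0.09184092,  0.069     ]), np.float64(64.01762041299054), np.float64(0.04515124485582584))
0.12943449107089441 63.73087047261681 [ 0.52377387 -0.03380734  0.069     ] [ 0.52278868 -0.03322012  0.067     ]
[ 235  167   39  130 4616] [254.4122617  231.05892548] ((254.0, 231.5), (129.0, 38.0), 90.0)
(np.float64(254.5), np.int32(297)) [-0.022  -0.0003 -0.0571]
(np.int32(235), np.float64(271.0)) [-0.0063 -0.0105 -0.057 ]
(np.int32(274), np.float64(271.0)) [-0.0063  0.0099 -0.057 ]
(np.float64(254.5), np.int32(167)) [ 0.0493 -0.0003 -0.0568]
```

Request:
step_arm(
  increments="2.6 2.8 0 0 0 0;2.6 2.9 0 0 0 0;0 0 0 0 0 0.1;0 0 0 0 0 0.14;0 0 0 0 0 0.14",
)

```text
time: 10.95
tool_pos: [0.5483, 0.0159, 0.1571]
ee_rot: [-3.141, -0.001, 2.155]
wrist_force: [0.5, 0.2, -2.7]
width: 0.0197
```

Request:
step_arm(
  increments="0 0 0 0 0 0.14;0 0 0 0 0 0.14;0 0 0 0 0 0.14;0 0 0 0 0 0.14;0 0 0 0 0 0.14",
)

```text
time: 11.45
tool_pos: [0.5484, 0.0154, 0.1571]
ee_rot: [-3.14, -0.0, 1.454]
wrist_force: [-0.2, 0.3, -1.9]
width: 0.0198
```

Request:
step_arm(
  increments="0 0 0 0 0 0.14;0 0 0 0 0 0.11;0 0 0 0 0 0;0 0 0 0 0 0",
)

```text
time: 11.85
tool_pos: [0.5486, 0.0146, 0.1574]
ee_rot: [-3.141, -0.0, 1.211]
wrist_force: [0.3, -0.1, -2.8]
width: 0.0199
```

```bash
python3 key.py w7|head -1; python3 - <<'E'
from bench import *; import numpy as np
o=get_obs();y=o["ee_rot"][2];p=np.array([.5524,.0242])-o["tool_pos"][:2]
print(y,p@[np.cos(y),np.sin(y)],p@[np.sin(y),-np.cos(y)],o["joint_positions"])
E
```

```text
11.85 [0.54858346 0.01463388 0.15739754] [-3.14069798e+00 -4.40804460e-05  1.21096667e+00] [ 0.31453082 -0.13905713 -2.8333066 ] 0.019918547600072903
1.2101957477450098 0.01050555115232001 2.3817991021541396e-05 [-7.72734784e-02  9.00681521e-02  1.40790290e+00  2.41620457e-04
  1.64432089e+00  2.83344752e-01]
```

Request:
step_arm(
  increments="0 0 1.2 0 0 0;0 0 1.2 0 0 0;0 0 0.5 0 0 0;0 0 0.5 0 0 0;0 0 0.5 0 0 0",
)

```text
time: 12.4
tool_pos: [0.5489, 0.0134, 0.1182]
ee_rot: [-3.141, 0.0, 1.207]
wrist_force: [0.5, 0.3, -2.6]
width: 0.0197
```

Request:
step_arm(
  increments="0 0 0.3 0 0 0;0 0 0 0 0 0",
)

```text
time: 12.6
tool_pos: [0.5487, 0.0134, 0.1154]
ee_rot: [-3.141, 0.0, 1.207]
wrist_force: [0.7, 0.1, -2.2]
width: 0.0198
```

Request:
step_arm(
  increments="0 0 0.3 0 0 0;0 0 0.1 0 0 0;0 -0.06 0 0 0 0.05;0.006 -0.11 0 0 0 0.1;0.006 -0.11 0 0 0 0.1",
)

```text
time: 13.1
tool_pos: [0.5453, 0.015, 0.1118]
ee_rot: [-3.139, 0.001, 0.953]
wrist_force: [-3.6, 0.5, -1.8]
width: 0.0197
```

Request:
step_arm(
  increments="0.006 -0.11 0 0 0 0.1;0.006 -0.11 0 0 0 0.1;0.006 -0.11 0 0 0 0.1;0 0 0 0 0 0",
)

```text
time: 13.5
tool_pos: [0.5429, 0.0176, 0.1116]
ee_rot: [-3.139, 0.002, 0.658]
wrist_force: [-3.0, 0.7, -2.6]
width: 0.0196
```

Request:
step_arm(
  increments="0.006 -0.11 0 0 0 0.1;0.006 -0.11 0 0 0 0.1;0.006 -0.11 0 0 0 0.1;0.006 -0.11 0 0 0 0.1;0.006 -0.11 0 0 0 0.1",
)

```text
time: 14.0
tool_pos: [0.5407, 0.023, 0.1116]
ee_rot: [-3.139, 0.003, 0.156]
wrist_force: [-3.3, 1.8, -1.4]
width: 0.0195
```

Request:
step_arm(
  increments="0 0 0 0 0 0;0 0 0 0 0 0",
)

```text
time: 14.2
tool_pos: [0.5418, 0.0229, 0.1117]
ee_rot: [-3.14, 0.0, 0.161]
wrist_force: [-1.7, 2.4, -3.4]
width: 0.0196
```

```bash
python3 - <<'E'
from h import *
o=get_obs();print(o["wrist_torque"],o["wrist_force"],o["tool_pos"],o["ee_rot"])
im=cv2.cvtColor(snapshot("wrist"),cv2.COLOR_RGB2BGR);cv2.imwrite("pics/w8.png",im)
h=cv2.cvtColor(im,cv2.COLOR_BGR2HSV);m=cv2.inRange(h,(3,150,60),(16,255,255))
n,l,s,c=cv2.connectedComponentsWithStats(m);i=1+s[1:,4].argmax();print(s[i],c[i],cv2.minAreaRect(np.argwhere(l==i)[:,::-1].astype(np.float32)))
E
```

```text
[0.76086795 0.66097991 0.12763738] [-1.70382035  2.42530344 -3.43486758] [0.54183533 0.02287736 0.11166838] [-3.13985197e+00  1.32080582e-04  1.60535994e-01]
[ 235  167   39  130 4218] [254.37008061 235.36628734] ((254.0, 231.5), (129.0, 38.0), 90.0)
```

Request:
step_arm(
  increments="0.005 0.1 0 0 0 -0.09;0.005 0.1 0 0 0 -0.09;0 0 -0.5 0 0 0;0 0 -1.2 0 0 0;0 0 -1.5 0 0 0",
)

```text
time: 14.75
tool_pos: [0.5427, 0.0198, 0.1449]
ee_rot: [3.141, -0.0, 0.336]
wrist_force: [0.8, -0.4, -2.7]
width: 0.0201
```

Request:
step_arm(
  increments="0 0 -1.4 0 0 0;-2 2.2 0 0 0 0;-2.6 2.8 0 0 0 0;-2.6 2.8 0 0 0 0;-1.9 2.1 0 0 0 0",
)

```text
time: 15.25
tool_pos: [0.4891, -0.1054, 0.1598]
ee_rot: [3.139, -0.002, 0.336]
wrist_force: [-0.1, -0.3, -1.9]
width: 0.0199
```

Request:
step_arm(
  increments="0 0 0 0 0 -0.13;0 0 0 0 0 -0.13;0 0 0 0 0 -0.13;0 0 0 0 0 -0.13;0 0 0 0 0 -0.13",
)

```text
time: 15.75
tool_pos: [0.49, -0.1038, 0.1597]
ee_rot: [3.139, -0.001, 0.992]
wrist_force: [0.1, -1.1, -1.8]
width: 0.02
```

Request:
step_arm(
  increments="0 0 0 0 0 -0.13;0 0 0 0 0 0;0 0 0 0 0 0",
)

```text
time: 16.05
tool_pos: [0.4898, -0.1036, 0.1591]
ee_rot: [3.14, -0.0, 1.114]
wrist_force: [-1.1, -0.3, -2.3]
width: 0.0195
```

```bash
python3 key.py w9; python3 - <<'E'
from nuts import *
o=get_obs();y=o["ee_rot"][2];p=np.array([.4951,-.0918])-o["tool_pos"][:2]
print(y,p@[np.cos(y),np.sin(y)],p@[np.sin(y),-np.cos(y)])
C=cam("wrist",o);q=pix(C,[.5524,.0242,.07]);print(q)
im=cv2.imread("pics/w9.png");x,yy=q.astype(int)
print(nut(im,(x-35,max(0,yy-35),x+35,yy+35),.069,C))
E
```

```text
16.05 [ 0.48983402 -0.10361368  0.15905882] [ 3.13961035e+00 -2.34814940e-04  1.11394472e+00] [-1.12009481 -0.29665441 -2.34390023] 0.019492315896745178
((254.0, 202.5), (51.0, 32.0), 90.0) [ 238  177   33   52 1619]
[ 0.48941258 -0.10658255  0.11      ]
tool frame [[ 0.0197 -0.0123  0.049 ]
 [ 0.0197  0.014   0.0491]
 [-0.0254  0.0146  0.0491]
 [-0.0254 -0.0129  0.049 ]]
1.1143984346633482 0.012921628031243049 -0.0003335270338872432
[252.88522272  22.54831746]
(array([253.02061462,  22.51085281]), array([ 17,   0,  38,  47, 668], dtype=int32), array([0.55260186, 0.0243622 , 0.069     ]), np.float64(24.590284137900806), np.float64(0.04366353511915538))
```

View pics/w9.png

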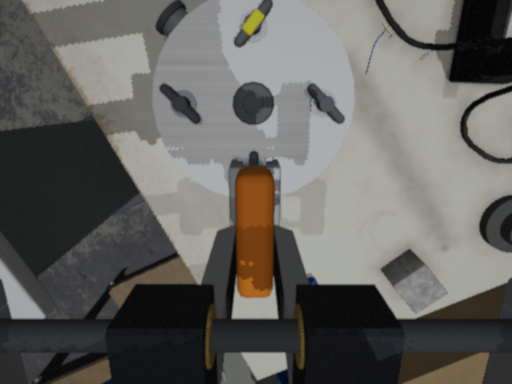

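Request:
step_arm(
  increments="2 0 0 0 0 0;2 0 0 0 0 0;0 0 0 0 0 0;0 0 0 0 0 0",
)

```text
time: 16.5
tool_pos: [0.5068, -0.0676, 0.158]
ee_rot: [3.141, 0.001, 1.117]
wrist_force: [0.0, -0.6, -2.3]
width: 0.0201
```

```bash
python3 key.py w10|head -1; python3 - <<'E'
from nuts import *
o=get_obs();C=cam("wrist",o);q=pix(C,[.5524,.0242,.07]);print(q)
im=cv2.imread("pics/w10.png");x,yy=q.astype(int)
print(nut(im,(x-35,max(0,yy-35),x+35,yy+35),.069,C))
g=im[yy-35:yy+35,x-35:x+35].astype(int);m=(g[...,2]>g[...,0]+60)&(g[...,1]>g[...,0]+40)
pts=(np.argwhere(m)[:,::-1]+[x-35,yy-35]).astype(np.float32);r=cv2.minAreaRect(pts);bp=cv2.boxPoints(r);print(r)
P=np.array([onz(C,p,.074) for p in bp])
for a,b in((0,1),(1,2)):
    d=P[b]-P[a];print(np.linalg.norm(d),np.degrees(np.arctan2(d[1],d[0]))%180)
cv2.imwrite("pics/c10.png",cv2.resize(im[yy-35:yy+35,x-35:x+35],None,fx=8,fy=8,interpolation=cv2.INTER_NEAREST))
E
```

```text
16.5 [ 0.5068438  -0.06762086  0.15801423] [3.14141143e+00 6.95592514e-04 1.11659363e+00] [ 0.03144054 -0.55258665 -2.33945946] 0.020054077950064905
[253.77696658  72.81851686]
(array([253.96783447,  73.19190979]), array([ 18,  14,  37,  46, 577], dtype=int32), array([0.55244475, 0.02391987, 0.069     ]), np.float64(24.498119145751286), np.float64(0.044932834963274756))
((254.06100463867188, 73.04877471923828), (11.400684356689453, 23.73841094970703), 38.65980529785156)
0.019467854657506875 23.327774399898725
0.00943148408169311 117.36883799846932
```

View pics/c10.png

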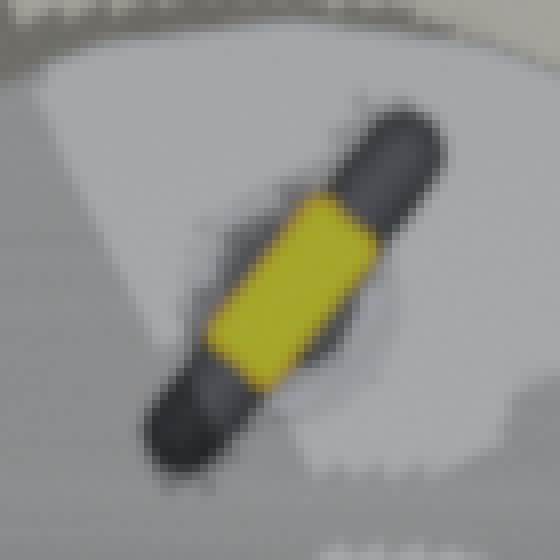

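Request:
step_arm(
  increments="-2 0 0 0 0 0;-1.9 0 0 0 0 0;0 0 0.5 0 0 0;0 0 1 0 0 0;0 0 1 0 0 0",
)

```text
time: 17.05
tool_pos: [0.4897, -0.1023, 0.1319]
ee_rot: [-3.141, -0.0, 1.116]
wrist_force: [-0.4, 0.5, -3.0]
width: 0.0198
```

```bash
python3 - <<'E'
from bench import *; import numpy as np
o=get_obs();y=o["ee_rot"][2];p=np.array([.4951,-.0918])-o["tool_pos"][:2]
print(o["tool_pos"],y,p@[np.cos(y),np.sin(y)],p@[np.sin(y),-np.cos(y)])
E
```

```text
[ 0.48971423 -0.10232199  0.13194062] 1.1163504003549447 0.011818215102325188 0.00022035912213792369
```

Request:
step_arm(
  increments="0 0 0.5 0 0 0;0 0 0.5 0 0 0;0 0 0.5 0 0 0;0 0 0 0 0 0",
)

```text
time: 17.45
tool_pos: [0.4893, -0.1021, 0.1169]
ee_rot: [-3.14, 0.0, 1.117]
wrist_force: [-0.3, -0.5, -2.8]
width: 0.02
```

Request:
step_arm(
  increments="0 0 0.4 0 0 0;0 0 0.1 0 0 0;0.001 -0.05 0 0 0 0.044;0.006 -0.12 0 0 0 0.1;0.006 -0.12 0 0 0 0.1",
)

```text
time: 17.95
tool_pos: [0.4875, -0.101, 0.1131]
ee_rot: [3.141, -0.0, 0.869]
wrist_force: [0.0, 0.2, -2.8]
width: 0.0198
```

Request:
step_arm(
  increments="0.006 -0.12 0 0 0 0.1;0.006 -0.12 0 0 0 0.1;0.006 -0.12 0 0 0 0.1;0.006 -0.12 0 0 0 0.1;0.006 -0.12 0 0 0 0.1",
)

```text
time: 18.45
tool_pos: [0.4835, -0.096, 0.113]
ee_rot: [-3.141, 0.001, 0.369]
wrist_force: [-1.0, 0.3, -2.2]
width: 0.0194
```

Request:
step_arm(
  increments="0.006 -0.12 0 0 0 0.1;0.006 -0.12 0 0 0 0.1;0.006 -0.12 0 0 0 0.1;0 0 0 0 0 0;0 0 0 0 0 0",
)

```text
time: 18.95
tool_pos: [0.4831, -0.0926, 0.1129]
ee_rot: [-3.141, -0.0, 0.075]
wrist_force: [-1.4, 0.8, -3.3]
width: 0.0194
```

```bash
python3 -c "
from bench import *
o=get_obs();print(o['wrist_torque'],o['joint_positions'])"
```

```text
[0.01072875 0.30121985 0.04742862] [-3.04796907e-01 -2.04851964e-02  1.61059304e+00  1.44917882e-04
  1.55144972e+00  1.19114636e+00]
```

Request:
step_arm(
  increments="0.006 0.11 0 0 0 -0.09;0.006 0.11 0 0 0 -0.1;0 0 -0.5 0 0 0;0 0 -1.2 0 0 0;0 0 -1.5 0 0 0",
)

```text
time: 19.45
tool_pos: [0.4833, -0.0947, 0.1457]
ee_rot: [-3.141, 0.0, 0.262]
wrist_force: [0.5, 0.4, -2.2]
width: 0.0198
```

Request:
step_arm(
  increments="0 0 -1.3 0 0 0;-2.5 0 0 0 0 0;-2.5 0 0 0 0 0;0 0 0 0 0 0;0 0 0 0 0 0",
)

```text
time: 19.95
tool_pos: [0.4358, -0.108, 0.1593]
ee_rot: [3.14, -0.003, 0.262]
wrist_force: [0.2, 0.3, -2.2]
width: 0.02
```

```bash
python3 key.py w11|head -1; python3 - <<'E'
from nuts import *
o=get_obs();C=cam("wrist",o);im=cv2.imread("pics/w11.png")
for P in((.4951,-.0918,.07),(.5524,.0242,.07)):
    q=pix(C,P);x,y=q.astype(int);print(q,nut(im,(x-33,max(0,y-33),x+33,y+33),.069,C))
E
```

```text
19.95 [ 0.43577023 -0.10797512  0.15930262] [ 3.14025052e+00 -2.64589952e-03  2.61969402e-01] [ 0.15315217  0.32766284 -2.15227919] 0.019997767988551064
[252.8707227  123.36367032] (array([253.5, 122.5]), array([ 28,   8,  14,  50, 493], dtype=int32), array([ 0.49592237, -0.09216766,  0.069     ]), np.float64(19.327875628441802), np.float64(0.04360818386355327))
[135.89447997  18.47463836] (array([138.92214966,  22.35655403]), array([ 25,   0,  22,  48, 663], dtype=int32), array([0.55028294, 0.02166342, 0.069     ]), np.float64(25.789015050031765), np.float64(0.037430159792716224))
```

Request:
step_arm(
  increments="0 0 0 0 0 -0.07;2.5 0.2 0 0 0 0;2.5 0.2 0 0 0 0;0 0 0 0 0 0;0 0 0 0 0 0",
)

```text
time: 20.5
tool_pos: [0.4842, -0.0948, 0.1576]
ee_rot: [-3.141, 0.001, 0.334]
wrist_force: [-0.3, 0.7, -2.9]
width: 0.0198
```

```bash
python3 - <<'E'
from bench import *; import numpy as np
o=get_obs();y=o["ee_rot"][2];p=np.array([.4953,-.0920])-o["tool_pos"][:2]
print(o["tool_pos"],y,p@[np.cos(y),np.sin(y)],p@[np.sin(y),-np.cos(y)])
E
```

```text
[ 0.48422828 -0.09484791  0.15760539] 0.3338890329167994 0.01139360537476549 0.0009377879618501757
```

Aligned within 1 mm; lower onto the nut.

Request:
step_arm(
  increments="0 0.1 1 0 0 0;0 0 1.2 0 0 0;0 0 0.7 0 0 0;0 0 0.6 0 0 0;0 0 0.5 0 0 0",
)

```text
time: 21.0
tool_pos: [0.4836, -0.0961, 0.117]
ee_rot: [-3.141, 0.001, 0.333]
wrist_force: [0.4, 0.5, -1.9]
width: 0.02
```

Request:
step_arm(
  increments="0 0 0.3 0 0 0;0 0 0.2 0 0 0;0 0 0.2 0 0 0;0 0 0 0 0 0",
)

```text
time: 21.4
tool_pos: [0.4841, -0.0962, 0.1108]
ee_rot: [-3.142, -0.0, 0.333]
wrist_force: [-0.9, 0.2, -2.5]
width: 0.0198
```

Request:
step_arm(
  increments="0 0 0.1 0 0 0;0 0 0.1 0 0 0;0 0 0 0 0 0",
)

```text
time: 21.7
tool_pos: [0.4843, -0.0962, 0.1091]
ee_rot: [3.141, -0.001, 0.333]
wrist_force: [0.4, -0.1, -1.9]
width: 0.0198
```

Request:
step_arm(
  increments="0 0 0.1 0 0 0;0 0 0 0 0 0",
)

```text
time: 21.9
tool_pos: [0.4843, -0.0962, 0.109]
ee_rot: [3.141, -0.001, 0.333]
wrist_force: [-2.3, 0.4, 3.5]
width: 0.0199
```

Request:
step_arm(
  increments="0 0 0 0 0 0;0 0 0 0 0 0;0 0 0 0 0 0;0 0 0 0 0 0;0 0 0 0 0 0",
  claw=-0.4,
)

```text
time: 22.4
tool_pos: [0.4841, -0.0961, 0.1077]
ee_rot: [-3.141, 0.0, 0.333]
wrist_force: [0.4, 0.2, -0.3]
width: 0.0563
```

Request:
step_arm(
  increments="0 0 0 0 0 0;0 0 -0.5 0 0 0;0 0 -1.5 0 0 0;0 0 -2 0 0 0;0 0 -3 0 0 0",
)

```text
time: 22.9
tool_pos: [0.483, -0.0958, 0.1773]
ee_rot: [-3.139, 0.003, 0.333]
wrist_force: [-0.3, 0.1, 0.8]
width: 0.066
```

Request:
step_arm(
  increments="0 0 -3 0 0 0;0 0 -3 0 0 0;0 0 0 0 0 0;0 0 0 0 0 0",
)

```text
time: 23.3
tool_pos: [0.4844, -0.0963, 0.2384]
ee_rot: [3.141, -0.001, 0.333]
wrist_force: [0.3, 0.3, -0.8]
width: 0.0657
```

```bash
python3 key.py w12; python3 - <<'E'
from nuts import *
o=get_obs();C=cam("wrist",o);im=cv2.imread("pics/w12.png")
q=pix(C,(.5524,.0242,.07));x,y=q.astype(int);print(q)
a=[im[20:340,100:420]]
for n,P in(("scene",(.49,-.09,.1)),("side",(.49,-.09,.1))):
    b=cv2.cvtColor(snapshot(n),cv2.COLOR_RGB2BGR);u=pix(cam(n),P).astype(int);b=b[max(0,u[1]-50):u[1]+50,u[0]-45:u[0]+45];a.append(cv2.resize(b,(240,320)))
cv2.imwrite("pics/c12.png",np.hstack(a))
try: print(nut(im,(x-33,max(0,y-33),x+33,y+33),.069,C))
except Exception as e: print(e)
E
```

```text
23.3 [ 0.48435804 -0.09625791  0.23838538] [ 3.14069443e+00 -1.31286050e-03  3.32796861e-01] [ 0.26101815  0.2511303  -0.76178894] 0.06570656012150636
((254.0, 165.5), (43.0, 16.0), 90.0) [246 144  17  44 724]
[ 0.49775998 -0.09252055  0.11      ]
tool frame [[ 0.037  -0.0076  0.1284]
 [ 0.037   0.0091  0.1284]
 [-0.0096  0.0094  0.1284]
 [-0.0096 -0.008   0.1284]]
[170.69089495  77.93926106]
(array([171.96153259,  78.30769348]), array([ 28,  14,  15,  42, 380], dtype=int32), array([0.55246062, 0.02302774, 0.069     ]), np.float64(24.896507013015537), np.float64(0.043192345331971804))
```

View pics/c12.png

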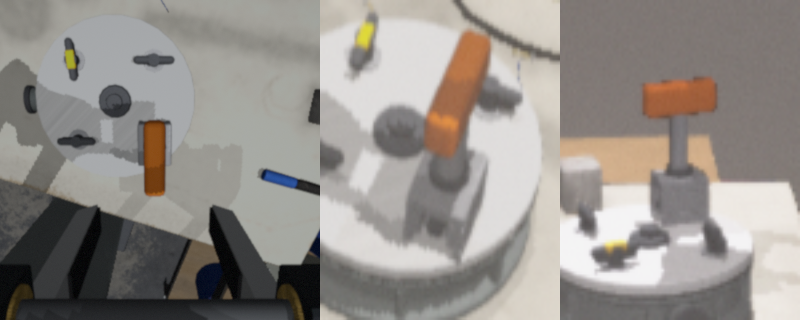

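The pictures show the key upright over the far nut, with its foot flat on the cover and the fingers clear. The yellow nut is slanted at about 24.9°, and nothing else has moved. Handing the job in.

```bash
python3 -c "
from bench import *
print(close_job())"
```

```text
the job is handed in; nothing more can be done
None
```

Both nuts were turned clockwise with the T-key, the yellow one first and then the one across. The key is standing upright over the second nut, released, and the gripper is about 13 cm above it. The job was handed in at about 23.5 s of the 38 s; no verdict was reported.

**Last checks**
- **Yellow nut:** it turned about 44–45°. It started about 5° the wrong side of zero, so nut_a ends at about 0.68–0.70 rad, a little short of 0.785.
- **Nut across:** it turned about 45°, so nut_b is about 0.775 rad. I measured this with the key lifted off, then lowered the key back on. I could not measure it again afterwards because the key covers it.
- **Key:** the wrist force rose to 3.5 N when the foot touched the cover. The last pictures show the key upright and the gripper clear of it.

**What failed or disagreed**
- **First grasp:** I lifted before the slow fingers had closed, so it missed.
- **Second grasp:** the fingers closed on top of the handle, pressing with about 6 N and tilting the key slightly. It settled upright again once I lifted off. The third grasp held.
- **Fingertips:** they touched about 27 mm higher than the reported tool point suggests.
- **Key position:** the fixed cameras and the wrist camera disagreed by about 8 mm, so I relied on the wrist camera.

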